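# Stand the glass flux bottle in the rack

## Robot

A 6-joint arm with a two-finger parallel gripper is mounted at the origin on a cart in front of the work surface, level with it; the furniture and walls round the work are solid. World frame = base frame: x ahead of the robot, y to its left, z up, the work surface at z = 0. Lengths are in mm, angles in rad, forces in N, time in s.
With the tool pointing down it reaches from about 275 to 1000 mm from the base axis. Payload 8.4 kg.
Tool frame: the origin (TCP) lies between the finger pads; the fingertips stand r.tips_ahead ahead of it and the grasp point (between the pads) lies 6 mm ahead of it (r.tips_ahead is the distance from the TCP to the fingertips, in mm); z points along the fingers, y is the line along which they close (so a half turn about z gives the same grasp; the last joint's range is limited). The gripper opens to 85 mm and grips with 20 to 120 N. Pads are 22 mm wide; open, the fingers measure 114 mm over their backs; the gripper's body (76 mm by 85 mm) begins 54 mm behind the grasp point. The pads swing forward as they close: fully open they stand 13 mm farther back than shut.
Start: joints at [1.158, 0.353, 1.633, -0, 1.155, -0.002], TCP at [249.588, 573.004, 224.281] pointing down, gripper open.
Joint ranges: [-2.63, 2.63], [-0.92, 2.1], [0.06, 2.66], [-1.3, 4.44], [0, 2.69], [-3.02, 3.02]. Speed limits (rad/s): [2.22, 2.22, 2.79, 3.14, 3.14, 3.14].

## Interface

Orientations are given as [roll, pitch, yaw] about the fixed x, y, z axes, in that order (R = Rz(yaw) Ry(pitch) Rx(roll)).
In Python, from rig import r gives the robot as it stands.
- The arm moves only by the tool carry_out, never from a script. Its arguments are lists of equal length, an entry for each row: "delta_pos": the shift along the tool's x, y, z in m, a list of three; "rot": the turn, a rotation vector about the tool's x, y, z in degrees, a list of three. A call has 1 to 8 rows; each row is the pose to reach, as a shift and turn from the pose commanded when the call began, along the tool's axes at that moment; what a row does not reach only later rows make up. A row lasts 1/8 s, in which the tool goes at most 62.5 mm and 10.7 degrees, less where a joint would pass 70% of its speed; a pose out of reach is approached as far as the arm can. A call with a gripper value outside its range is refused whole. "claw" is the finger opening in m, from 0 to 0.0854, set as the call begins (left out, the last holds). The fingers move at their own pace and stop on an object; "grip_force" is the grip in N (left out, the last holds). Time passes only in rows, so rows that repeat a pose let the fingers close. It gives the time, the measured TCP pose, the force, the opening and the grip force at its end, in the units of the state.
- r.sense(): the state, without advancing time (a new reading comes with each control period).
- r.grab_frame(name): name is "side" or "top" or "wrist"; returns the picture (480x640x3 uint8, blue, green, red); there is no depth.
- r.camera_info(name): a dict with "fx", "fy", "cx", "cy" (pixels), "pose" (4x4, takes a point from camera to world coordinates); the wrist camera has in their place "hand_eye" (4x4, takes a point from camera to tool coordinates, whose origin is the TCP and whose axes are the flange's). Camera axes: x right, y down, z forward; pixel columns grow to the right and rows downward; lengths in mm; the calibration is good to about 2 mm. A picture is of the moment at which its call begins: read the wrist's pose just before it. camera_info takes no time and is no camera call.
- r.sign_off(): hands the job in; it is judged then, once.
Trained networks look in the newest picture that a camera, given by its name, has taken for a name from the list of things; names that differ only in an ending like _2 or _b are one class to them, and where a whole thing is asked for, a point or a joint stands for the part that bears it (a point fixed in the world has none). Each returns a list of dicts, best first, with "p" (0 to 1); they miss things now and then, are a little off and sometimes report something else, mostly with a low value. They report only what shows in the picture. A call takes as long as a camera call. They do not tell look-alikes from the thing itself.
- r.recognise(thing, camera): "box" ([left, top, right, bottom] in pixels, round what is visible of it).
- r.cut_out(thing, camera): "mask" (480x640 bool, what is visible of it) and "box" ([left, top, right, bottom] in pixels, round what is visible of it).
The state is a dict: "clock": time; "qpos": joint angles; "qvel": joint speeds; "joint_efforts": joint torques, N m; "eef_pos": TCP position; "tcp_rot": TCP orientation; "contact_force": force on the tool from outside, world axes, zero at the start; "wrist_torque": the same for the moment, N m; "opening": opening from 0.0 (shut) to 1.0 (fully open); "grasp_force": force on a finger pad.
Only numpy, scipy, OpenCV 4.12 (cv2) and the standard library are available. Lean on these libraries where they do the work, as an engineer would, in place of code of your own. Each camera call takes 0.05 s, during which the arm holds its last target. There are 200 camera calls.

## Task

Pick up the small glass dropper bottle that stands among the tools at the near right of the bench and stand it upright in the empty well of the bottle rack, let go of it, and leave the bottle already in the rack where it is. The glass is thin: hold it with no more than 50 N of grip, and lower it softly to the floor of the well before you let go: do not drop it in or press it down hard.

Things in the scene. Friction and masses are not known exactly. Their poses are not given: they have to be found in the camera images.
- bottle_mid (a point): Small amber glass bottle with a black dropper, alone among the tools: its centre, 51 mm above its underside (z is its axis). 102 mm tall, 50 to 100 g; round body 33 mm across up to 60 mm, then shoulder and a 24 mm collar up to 77 mm, 13 mm dropper on top. Grip force (of each finger, load of setting down included) never over 50 N, 20 to 30 N is plenty; it bears 60 N pressed on the rack.
- rack: The bottle rack: a pale wooden block 84 x 180 x 31 mm, fixed to the bench, with two round wells 52 mm across, 24 mm deep, open at the top and 86 mm apart. Origin at the centre of its underside, on the bench; y runs along the row of wells, z up, top face at 31 mm.
- free_well (a point): The empty well of the rack: the centre of its floor, 7 mm above the bench and 24 mm below the rack's top. The axes are the rack's: y runs along the row, and the taken well lies 86 mm away in the +y direction.
- stored_mid (a point): An equal bottle that already stands in the other well of the rack (its top about 109 mm above the bench): its centre, 51 mm above its underside. Stays where it is.
Mind the look-alikes: they are no part of the job. There is more than one size of the rack; the job needs the larger.

How it is judged:
By the outcome, as a careful person would: the job done as asked, in the order asked, and still so for the second after the job is handed in, with the robot touching nothing.
It also fails if it takes over 38 s, if anything falls off the work surface, if the arm or the gripper's body presses on something with over 40 N, if the wrist force passes 120 N, or if a joint passes its speed limit or range.

## Working session

There is one attempt and no reset: what is moved stays moved. The work goes in short steps, Python scripts to look and compute and a tool call to move; the robot and the scene stay as the last step left them, time stands still between calls to the robot, and variables do not carry over. Pictures are saved under pics/ and viewed, at most 10 in all, crops included, and the job is handed in when it is done.

Besides the shell and the picture viewer there is one more tool, called after ">>>" as name(argument=value, ...) on one line, values as JSON. carry_out: Moves the arm, as the interface text tells. Its arguments: {"type":"object","properties":{"delta_pos":{"type":"array","items":{"type":"array","items":{"type":"number"}}},"rot":{"type":"array","items":{"type":"array","items":{"type":"number"}}},"claw":{"type":"number"},"grip_force":{"type":"number"}},"required":["delta_pos","rot"]}

```bash
mkdir -p pics
cat > look.py <<'E'
import numpy as np, cv2
from rig import r
np.set_printoptions(precision=1,suppress=True)
E
python3 - <<'E'
from look import *
print(r.sense()["clock"],r.tips_ahead)
ims=[]
for c in("side","top"):
    im=r.grab_frame(c);cv2.imwrite(f"pics/{c}0.png",im)
    for t in("bottle_mid","rack"):
        print(c,t,[(np.array(d["box"]),round(d["p"],2)) for d in r.recognise(t,c)])
    print(r.camera_info(c)["pose"])
E
```

```text
0.0 25.0
side bottle_mid [(array([328.9, 372.3, 354.6, 418.1]), 0.89)]
side rack [(array([268.3, 225.6, 366.5, 290.8]), 0.87), (array([302.3, 148.9, 357.8, 187.7]), 0.55)]
[[   1.    -0.2    0.2  349.3]
 [  -0.3   -0.6    0.7 -564.7]
 [  -0.    -0.8   -0.6  754.3]
 [   0.     0.     0.     1. ]]
top bottle_mid [(array([477.6, 249. , 503. , 269.1]), 0.88)]
top rack [(array([148.7, 135.1, 204.8, 206.1]), 0.7), (array([297. , 181.9, 359.8, 275.5]), 0.56)]
[[   0.    -1.     0.   495.9]
 [  -1.    -0.     0.   214.8]
 [  -0.    -0.1   -1.  1028.6]
 [   0.     0.     0.     1. ]]
```

View pics/side0.png

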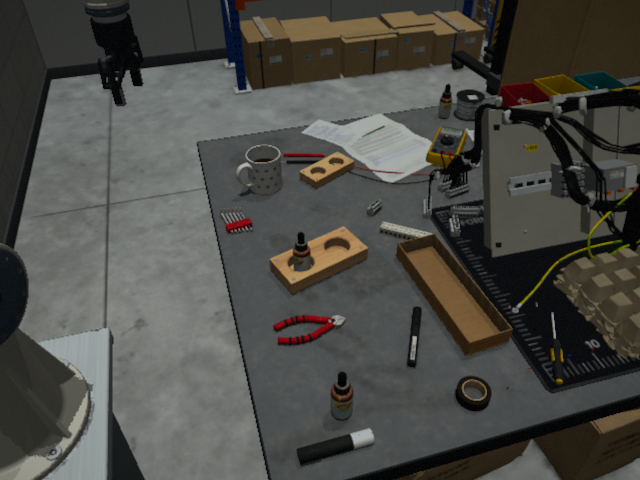

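View pics/top0.png

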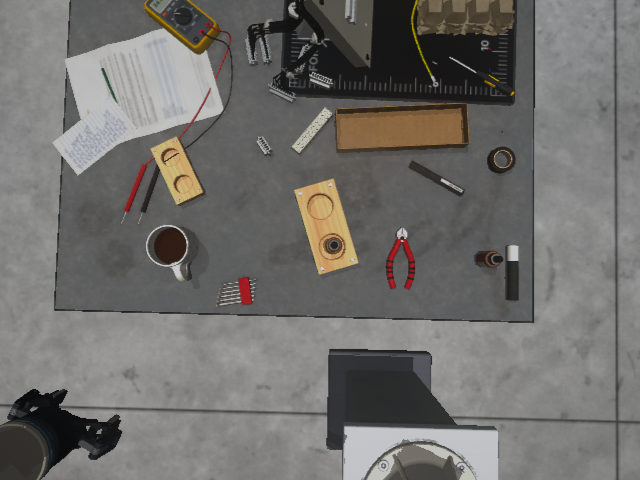

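The side view shows the target bottle at (342,397), and the larger rack with its stored bottle at (302,252) and empty well at (337,243). In the top view they are at (488,259), (333,245) and (320,207). The smaller rack, at (328,168) in the side view, and the bottle at the back are look-alikes.

```bash
cat >> look.py <<'E'
from scipy.optimize import minimize, least_squares
def cam(c):
    i=r.camera_info(c); s=r.sense()
    if "pose" in i: T=np.array(i["pose"])
    else:
        from scipy.spatial.transform import Rotation as R
        W=np.eye(4);W[:3,:3]=R.from_euler("xyz",s["tcp_rot"]).as_matrix();W[:3,3]=s["eef_pos"];T=W@np.array(i["hand_eye"])
    return i,np.linalg.inv(T)
def proj(c,P):
    i,T=c; q=np.asarray(P)@T[:3,:3].T+T[:3,3]
    return np.c_[i["fx"]*q[:,0]/q[:,2]+i["cx"],i["fy"]*q[:,1]/q[:,2]+i["cy"]]
A=np.linspace(0,2*np.pi,40)
def circ(x,y,z,rad): return np.c_[x+rad*np.cos(A),y+rad*np.sin(A),np.full(40,z)]
def bottle(x,y,z0=0): return np.vstack([circ(x,y,z0+z,q) for z,q in((0,16.5),(60,16.5),(77,12),(102,6.5))])
def rack(x,y,a):
    B=np.array([[u,v,w] for u in(-42,42) for v in(-90,90) for w in(0,31)],float)
    c,s=np.cos(a),np.sin(a); B[:,:2]=B[:,:2]@np.array([[c,s],[-s,c]])+[x,y]; return B
def hullmask(p):
    m=np.zeros((480,640),np.uint8); cv2.fillConvexPoly(m,cv2.convexHull(np.round(p*16).astype(np.int32)),1,cv2.LINE_8,4); return m>0
def bbox(p): return np.r_[p.min(0),p.max(0)]
E
python3 - <<'E'
from look import *
C={c:cam(c) for c in("side","top")}
bx={"side":[328.9,372.3,354.6,418.1],"top":[477.6,249,503,269.1]}
for use in(("side",),("top",),("side","top")):
    f=lambda p:np.concatenate([bbox(proj(C[c],bottle(*p)))-bx[c] for c in use])
    s=least_squares(f,[400,-100]);print("bottle",use,s.x,s.fun)
# rack
M={}
for c in C:
    r.grab_frame(c)
    for d in r.cut_out("rack",c):
        b=d["box"];u=(b[0]+b[2])/2;v=(b[1]+b[3])/2
        if (c=="side" and v>210) or (c=="top" and u>260): M[c]=d["mask"]
        print(c,np.array(b),round(d["p"],2))
for use in(("side",),("top",),("side","top")):
    use=[u for u in use if u in M]
    if not use: continue
    f=lambda p:sum(np.sum((hullmask(proj(C[c],rack(p[0],p[1],p[2]/100)))^M[c])) for c in use)
    best=min((minimize(f,[x,y,a],method="Nelder-Mead",options=dict(initial_simplex=np.array([[x,y,a],[x+20,y,a],[x,y+20,a],[x,y,a+15]]))) for x in(400,430,460) for y in(150,190) for a in(-20,0,20,40)),key=lambda o:o.fun)
    p=best.x;a=p[2]/100
    print(use,p,best.fun,"wells -y,+y",[p[:2]+k*43*np.array([-np.sin(a),np.cos(a)]) for k in(-1,1)])
i,T=C["top"];Ti=np.linalg.inv(T)
for px,z in(((320,207),31),((333,245),109)):
    d=Ti[:3,:3]@[(px[0]-i["cx"])/i["fx"],(px[1]-i["cy"])/i["fy"],1];print(px,Ti[:3,3]+d*(z-Ti[2,3])/d[2])
E
```

```text
bottle ('side',) [ 499.7 -123.8] [ 1.8 -3.4 -1.7  3.4]
bottle ('top',) [ 500.3 -123.7] [-2.   1.7  1.8 -1.7]
bottle ('side', 'top') [ 499.9 -123.8] [ 1.9 -3.5 -1.6  3.3 -2.   1.8  1.8 -1.5]
side [301.2 150.5 354.6 191.5] 0.84
side [270.8 221.9 368.4 293.1] 0.77
top [298.2 179.6 360.  274.8] 0.97
top [148.9 137.9 204.5 206.7] 0.65
['side'] [ 559.4  208.8 -124.3] 494.0 wells -y,+y [array([518.6, 195. ]), array([600.1, 222.7])]
['top'] [ 559.8  208.  -126. ] 286.0 wells -y,+y [array([518.8, 194.8]), array([600.7, 221.1])]
['side', 'top'] [ 559.7  208.  -125.9] 838.0 wells -y,+y [array([518.8, 194.8]), array([600.7, 221.2])]
(320, 207) [597.7 220.4  31. ]
(333, 245) [518.9 193.9 109. ]
```

```bash
cat >> look.py <<'E'
from scipy.spatial.transform import Rotation as R
def go(x,y,z,yaw_y=None):
    """tool-frame shift (m) and turn about tool z (deg) to world xyz with closing axis heading yaw_y (deg, mod 180)"""
    s=r.sense();M=R.from_euler("xyz",s["tcp_rot"])
    print("clock",s["clock"],"pos",np.array(s["eef_pos"]),"q",np.round(s["qpos"],2),"tool axes\n",np.round(M.as_matrix(),3))
    yd=np.degrees(np.arctan2(*M.as_matrix()[[1,0],1]));print("closing heading",yd)
    print("delta m",np.round(M.inv().apply(np.array([x,y,z])-s["eef_pos"])/1000,4), "turn(tool z, down)", None if yaw_y is None else (-(yaw_y-yd)+90)%180-90)
E
python3 - <<'E'
from look import *
go(470,-124,240,108.3)
print(np.round(r.camera_info("wrist")["hand_eye"],2),r.camera_info("wrist")["fx"])
E
```

```text
clock 0.5 pos [249.6 573.  224.2] q [ 1.2  0.3  1.6  0.   1.2 -0. ] tool axes
 [[-0.9  0.4 -0. ]
 [ 0.4  0.9 -0. ]
 [ 0.  -0.  -1. ]]
closing heading 66.46035828060305
delta m [-0.5 -0.6 -0. ] turn(tool z, down) -41.83964171939695
[[  -0.    -1.    -0.3   67.6]
 [   1.    -0.    -0.     0.5]
 [   0.    -0.3    1.  -150.5]
 [   0.     0.     0.     1. ]] 384.202911111799
```

```bash
sed -i 's/precision=1/precision=4/' look.py
python3 - <<'E'
from look import *
go(500,-124,240,108.3)
E
```

```text
clock 0.5 pos [249.5782 572.9601 224.2414] q [ 1.16  0.35  1.63  0.    1.16 -0.  ] tool axes
 [[-0.917  0.399 -0.   ]
 [ 0.399  0.917 -0.   ]
 [ 0.    -0.    -1.   ]]
closing heading 66.46035828060305
delta m [-0.5079 -0.5389 -0.0157] turn(tool z, down) -41.83964171939695
```

>>> carry_out(delta_pos=[[-0.02, -0.021, -0.01], [-0.055, -0.058, -0.02], [-0.09, -0.095, -0.03], [-0.125, -0.132, -0.03], [-0.16, -0.17, -0.03], [-0.195, -0.207, -0.03], [-0.23, -0.244, -0.03], [-0.265, -0.281, -0.03]], rot=[[0, 0, -2], [0, 0, -5], [0, 0, -8], [0, 0, -11], [0, 0, -14], [0, 0, -17], [0, 0, -20], [0, 0, -23]], claw=0.0854, grip_force=25)

```text
clock: 1.5
eef_pos: [380.7, 208.1, 254.6]
tcp_rot: [3.141, 0.001, 3.134]
contact_force: [0.4, -0.2, 0.1]
opening: 1.001
grasp_force: 0.0
```

Run:
```python
from look import *
go(500,-124,240,108.3)
```

```text
clock 1.5 pos [380.7292 208.0871 254.5734] q [ 0.5   0.01  1.98 -0.    1.14 -1.07] tool axes
 [[-1.     0.007  0.001]
 [ 0.007  1.     0.   ]
 [-0.001  0.    -1.   ]]
closing heading 89.57952134617362
delta m [-0.1217 -0.3312  0.0145] turn(tool z, down) -18.720478653826376
```

>>> carry_out(delta_pos=[[-0.017, -0.045, 0.002], [-0.034, -0.092, 0.004], [-0.051, -0.139, 0.006], [-0.068, -0.186, 0.008], [-0.085, -0.233, 0.01], [-0.102, -0.28, 0.012], [-0.118, -0.32, 0.014], [-0.122, -0.331, 0.014]], rot=[[0, 0, -2], [0, 0, -5], [0, 0, -8], [0, 0, -11], [0, 0, -14], [0, 0, -17], [0, 0, -18.7], [0, 0, -18.7]])

```text
clock: 2.5
eef_pos: [499.8, -124.7, 240.1]
tcp_rot: [-3.141, 0.0, -2.827]
contact_force: [0.4, -0.1, -0.2]
opening: 1.003
grasp_force: 0.0
```

Run:
```python
from look import *
C=cam("wrist");im=r.grab_frame("wrist")
D=r.cut_out("bottle_mid","wrist");print([(d["box"],d["p"]) for d in D])
if D:
    b=np.array(D[0]["box"])
    s=least_squares(lambda p:bbox(proj(C,bottle(*p)))-b,[500,-124]);print(s.x,s.fun)
    s=minimize(lambda p:np.sum(hullmask(proj(C,bottle(*p)))^D[0]["mask"]),s.x,method="Nelder-Mead",options=dict(initial_simplex=[s.x,s.x+[8,0],s.x+[0,8]]));print(s.x,s.fun,D[0]["mask"].sum())
    go(s.x[0],s.x[1],57,108.3)
for z,q in((0,16.5),(60,16.5),(77,12),(102,6.5)): cv2.polylines(im,[np.round(proj(C,circ(*s.x,z,q))).astype(np.int32)],True,(0,255,0),1)
cv2.imwrite("pics/w1.png",im)
```

```text
[([307.6, 187.2, 344.7, 232.7], 0.97)]
[ 500.9934 -124.2206] [-0.2604 -0.9296  0.2602  0.7406]
[ 500.414  -124.7973] 108.0 1322
clock 2.6 pos [ 499.2919 -123.2756  240.1702] q [-0.24  0.16  1.85  0.    1.13 -2.13] tool axes
 [[-0.951 -0.31  -0.   ]
 [-0.31   0.951  0.   ]
 [ 0.     0.    -1.   ]]
closing heading 108.05131105445338
delta m [-0.0006 -0.0018  0.1832] turn(tool z, down) -0.24868894554661836
```

View pics/w1.png

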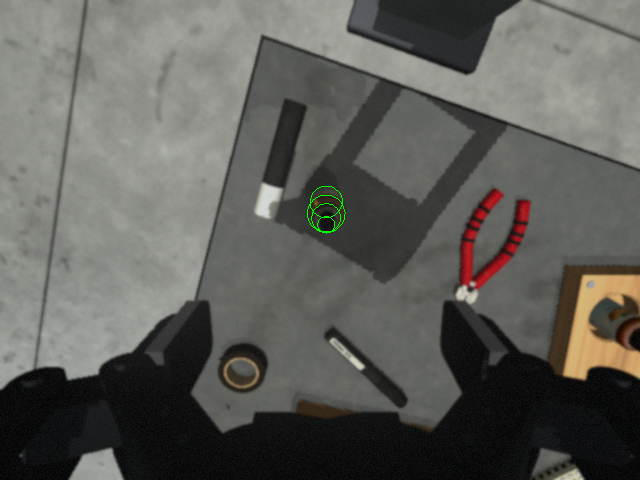

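The fitted model outline sits on the bottle at (326,210). It agrees with the fixed cameras within 1–2 mm, so I'm descending.

>>> carry_out(delta_pos=[[0, -0.001, 0.015], [0, -0.001, 0.04], [0, -0.001, 0.07], [0, -0.001, 0.1], [0, -0.001, 0.13], [0, -0.001, 0.155], [0, -0.001, 0.173], [0, -0.001, 0.183]], rot=[[0, 0, 0], [0, 0, 0], [0, 0, 0], [0, 0, 0], [0, 0, 0], [0, 0, 0], [0, 0, 0], [0, 0, 0]])

```text
clock: 3.6
eef_pos: [498.4, -122.2, 55.9]
tcp_rot: [3.14, -0.002, -2.823]
contact_force: [-0.5, -0.1, -0.4]
opening: 0.996
grasp_force: 0.0
```

>>> carry_out(delta_pos=[[0, 0, 0], [0, 0, 0], [0, 0, 0], [0, 0, 0], [0, 0, 0], [0, 0, 0], [0, 0, 0], [0, 0, 0]], rot=[[0, 0, 0], [0, 0, 0], [0, 0, 0], [0, 0, 0], [0, 0, 0], [0, 0, 0], [0, 0, 0], [0, 0, 0]], claw=0.025, grip_force=25)

```text
clock: 4.6
eef_pos: [499.5, -123.5, 57.3]
tcp_rot: [3.142, -0.0, -2.825]
contact_force: [0.5, 0.8, -0.4]
opening: 0.293
grasp_force: 0.0
```

Run:
```python
from look import *
C=cam("side");im=r.grab_frame("side");a=cv2.resize(im[320:460,250:430],None,fx=3,fy=3,interpolation=cv2.INTER_CUBIC)
w=r.grab_frame("wrist");W=cam("wrist")
cv2.imwrite("pics/s2.png",np.hstack([a[:400],cv2.resize(w,(260,400))]));cv2.imwrite("pics/w2.png",w)
s=r.sense();print(s["eef_pos"],s["opening"],s["grasp_force"])
print(proj(C,[s["eef_pos"]]),proj(C,[[500,-124,0],[500,-124,102]]))
```

```text
[ 499.5272 -123.5176   57.2617] 0.29395993458193015 0.0
[[341.5558 390.5312]] [[341.4401 411.9413]
 [342.3955 372.7311]]
```

View pics/s2.png

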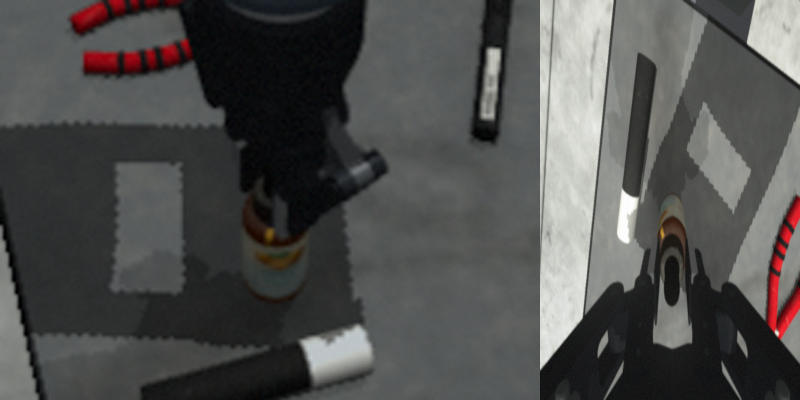

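View pics/w2.png

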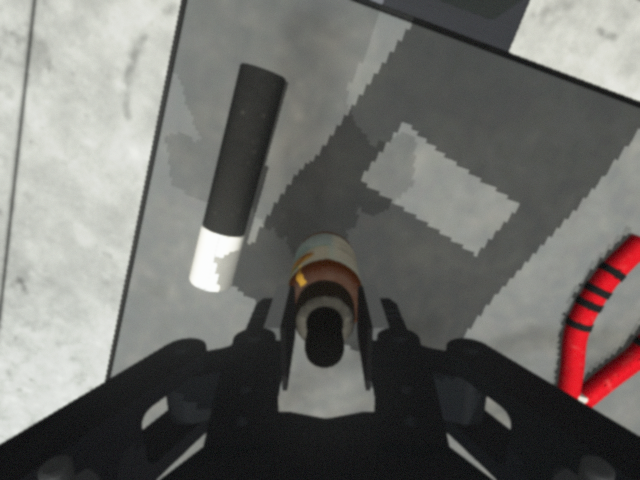

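The wrist view shows the bottle between the fingers, dropper at (325,340). The fingers closed to 25 mm without touching it, so the tips may be higher than I assumed. I'll check where the pads project.

Run:
```python
from look import *
i=r.camera_info("wrist");H=np.linalg.inv(np.array(i["hand_eye"]))
for z in(-20,0,6,25): print(z,np.round(proj((i,H),[[x,y,z] for y in(-12.5,12.5) for x in(-11,11)])).astype(int).tolist())
W=cam("wrist");d=r.cut_out("bottle_mid","wrist");
print([(np.array(q["box"]),q["p"]) for q in d])
for z in(0,60,77,102):print(z,np.round(proj(W,[[500.4,-124.5,z]])))
s=r.sense();print(s["eef_pos"],s["contact_force"],s["wrist_torque"])
w=cv2.imread("pics/w2.png")[210:410,240:420];cv2.imwrite("pics/w2c.png",cv2.resize(w,None,fx=3,fy=3,interpolation=cv2.INTER_CUBIC))
```

```text
-20 [[293, 346], [292, 293], [358, 346], [360, 293]]
0 [[297, 321], [296, 273], [355, 321], [356, 273]]
6 [[298, 315], [297, 268], [354, 315], [355, 268]]
25 [[301, 297], [300, 255], [351, 297], [352, 255]]
[(array([287.7, 230.7, 358.6, 368.2]), 0.59)]
0 [[324. 257.]]
60 [[323. 302.]]
77 [[322. 321.]]
102 [[322. 358.]]
[ 499.5231 -123.5395   57.2709] [ 0.812  -0.6794  1.8377] [-0.056  -0.0814 -0.0398]
```

View pics/w2c.png

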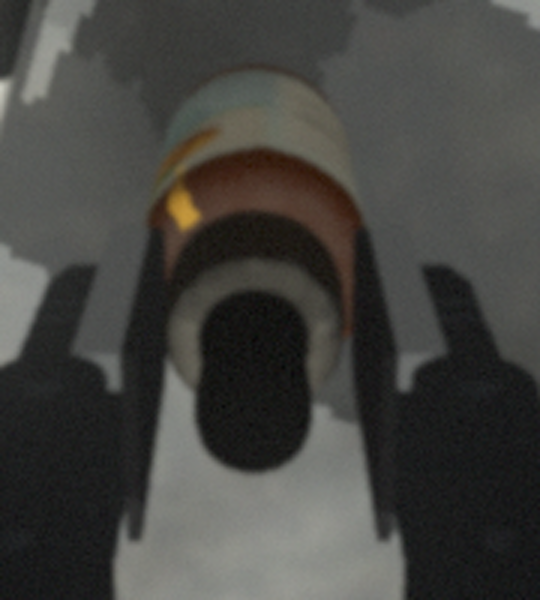

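At 25 mm the pads measure about 64 px apart at their tips. That puts the tips near tool z ≈ -12, around the collar, so they sit much higher than nominal. The palm also shows far behind the dropper. I'll open, go 25 mm lower while watching the force, and close again.

>>> carry_out(delta_pos=[[0, 0, 0], [0, 0, 0], [0, 0, 0], [0, 0, 0], [0, 0, 0.004], [0, 0, 0.008], [0, 0, 0.012], [0, 0, 0.012]], rot=[[0, 0, 0], [0, 0, 0], [0, 0, 0], [0, 0, 0], [0, 0, 0], [0, 0, 0], [0, 0, 0], [0, 0, 0]], claw=0.06)

```text
clock: 5.75
eef_pos: [499.2, -123.4, 44.8]
tcp_rot: [3.141, -0.001, -2.825]
contact_force: [0.3, -0.8, 0.7]
opening: 0.706
grasp_force: 0.0
```

>>> carry_out(delta_pos=[[0, 0, 0.004], [0, 0, 0.007], [0, 0, 0.01], [0, 0, 0.013], [0, 0, 0.013]], rot=[[0, 0, 0], [0, 0, 0], [0, 0, 0], [0, 0, 0], [0, 0, 0]])

```text
clock: 6.38
eef_pos: [499.4, -123.5, 32.0]
tcp_rot: [3.141, -0.0, -2.825]
contact_force: [0.5, -0.4, 0.0]
opening: 0.704
grasp_force: 0.0
```

>>> carry_out(delta_pos=[[0, 0, 0], [0, 0, 0], [0, 0, 0], [0, 0, 0], [0, 0, 0], [0, 0, 0]], rot=[[0, 0, 0], [0, 0, 0], [0, 0, 0], [0, 0, 0], [0, 0, 0], [0, 0, 0]], claw=0.025)

```text
clock: 7.12
eef_pos: [499.7, -123.6, 32.5]
tcp_rot: [-3.141, 0.0, -2.825]
contact_force: [-0.7, -0.1, 4.6]
opening: 0.364
grasp_force: 25.9
```

Run:
```python
from look import *
s=r.sense();print({k:np.round(s[k],3) for k in("clock","eef_pos","opening","grasp_force","contact_force")})
w=r.grab_frame("wrist");S=r.grab_frame("side")
a=cv2.resize(w[170:410,200:440],(480,480));b=cv2.resize(S[340:440,300:366],(317,480),interpolation=cv2.INTER_CUBIC)
cv2.imwrite("pics/w3.png",np.hstack([a,b]))
```

```text
{'clock': np.float64(7.125), 'eef_pos': array([ 499.707, -123.587,   32.455]), 'opening': np.float64(0.364), 'grasp_force': np.float64(25.918), 'contact_force': array([-0.678, -0.089,  4.569])}
```

View pics/w3.png

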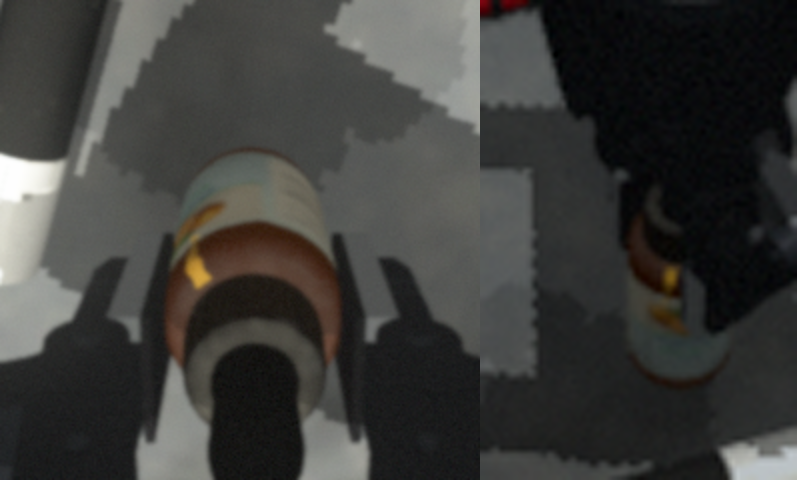

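Gripped at 26 N, with the opening matching the body. The tips are about 30 mm or more above the bottle's base, which clears the rack top. Lifting.

>>> carry_out(delta_pos=[[0, 0, -0.004], [0, 0, -0.012], [0, 0, -0.025], [0, 0, -0.045], [0, 0, -0.07], [0, 0, -0.095], [0, 0, -0.115], [0, 0, -0.12]], rot=[[0, 0, 0], [0, 0, 0], [0, 0, 0], [0, 0, 0], [0, 0, 0], [0, 0, 0], [0, 0, 0], [0, 0, 0]])

```text
clock: 8.22
eef_pos: [500.3, -123.7, 154.2]
tcp_rot: [-3.14, 0.002, -2.825]
contact_force: [-0.1, -0.1, -1.0]
opening: 0.361
grasp_force: 25.4
```

Run:
```python
from look import *
s=r.sense();print(s["opening"],s["grasp_force"],s["contact_force"])
C={c:cam(c) for c in("side","top")}
for c in C:
    r.grab_frame(c);print(c,[(np.array(d["box"]),d["p"]) for d in r.recognise("bottle_mid",c)])
    print(bbox(proj(C[c],bottle(500,-124,120))))
go(600.5,221,152,108.3)
```

```text
0.36085082424216747 25.39090654870961 [-0.077  -0.1136 -0.9968]
side [(array([332.3, 327.3, 356.3, 372.8]), 0.93)]
[330.9155 313.2804 355.5707 374.9114]
top []
[496.1111 249.9256 532.2798 269.0792]
clock 8.425 pos [ 499.0607 -123.3833  151.7496] q [-0.25  0.27  1.94  0.    0.94 -2.13] tool axes
 [[-0.95  -0.312 -0.001]
 [-0.312  0.95   0.   ]
 [ 0.001  0.    -1.   ]]
closing heading 108.1663959491976
delta m [-0.2038  0.2956 -0.0003] turn(tool z, down) -0.13360405080240412
```

>>> carry_out(delta_pos=[[-0.01, 0.015, 0], [-0.03, 0.044, 0], [-0.057, 0.083, 0], [-0.084, 0.122, 0], [-0.111, 0.161, 0], [-0.138, 0.2, 0], [-0.165, 0.239, 0], [-0.188, 0.272, 0]], rot=[[0, 0, 0], [0, 0, 0], [0, 0, 0], [0, 0, 0], [0, 0, 0], [0, 0, 0], [0, 0, 0], [0, 0, 0]])

```text
clock: 9.43
eef_pos: [593.0, 196.5, 151.4]
tcp_rot: [3.141, -0.001, -2.824]
contact_force: [0.4, -0.4, -0.9]
opening: 0.369
grasp_force: 25.4
```

>>> carry_out(delta_pos=[[-0.01, 0.015, 0], [-0.0155, 0.0235, 0], [-0.0155, 0.0235, 0], [-0.0155, 0.0235, 0]], rot=[[0, 0, 0], [0, 0, 0], [0, 0, 0], [0, 0, 0]])

```text
clock: 9.93
eef_pos: [600.5, 219.6, 152.2]
tcp_rot: [-3.141, -0.001, -2.825]
contact_force: [-0.9, -0.2, -0.7]
opening: 0.363
grasp_force: 25.4
```

Run:
```python
from look import *
go(600,221.5,152,108.3)
W=cam("wrist");w=r.grab_frame("wrist");S=r.grab_frame("side");cs=cam("side")
for C,im in((W,w),(cs,S)):
    cv2.polylines(im,[np.round(proj(C,circ(600.5,221,31,26))).astype(np.int32)],True,(0,255,0),1)
    s=r.sense()["eef_pos"]
    for z in(0,102): cv2.polylines(im,[np.round(proj(C,circ(s[0]+.5,s[1]-.5,s[2]-32.2+z,16.5 if z==0 else 6.5))).astype(np.int32)],True,(255,0,255),1)
a=cv2.resize(w[100:400,150:450],(480,480));b=cv2.resize(S[170:320,260:360],(320,480),interpolation=cv2.INTER_CUBIC)
cv2.imwrite("pics/w4.png",np.hstack([a,b]))
```

```text
clock 9.925 pos [600.4554 219.6242 152.1762] q [ 0.35  0.45  1.66 -0.    1.03 -1.54] tool axes
 [[-0.95  -0.311 -0.001]
 [-0.311  0.95  -0.   ]
 [ 0.001 -0.    -1.   ]]
closing heading 108.11444721615986
delta m [-0.0002  0.0019  0.0002] turn(tool z, down) -0.18555278384013718
```

View pics/w4.png

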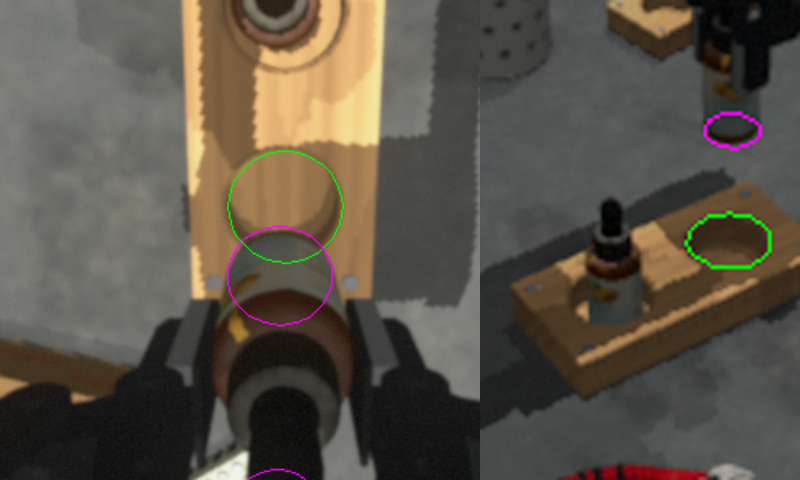

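The well outline fits in both views, and the bottle base lines up with it within about 1–2 mm; the clearance is 9.5 mm. The tips clear the rack, so I'm lowering.

>>> carry_out(delta_pos=[[0, 0.001, 0.01], [0, 0.001, 0.03], [0, 0.001, 0.05], [0, 0.001, 0.07], [0, 0.001, 0.085], [0, 0.001, 0.097], [0, 0.001, 0.105], [0, 0.001, 0.105]], rot=[[0, 0, 0], [0, 0, 0], [0, 0, 0], [0, 0, 0], [0, 0, 0], [0, 0, 0], [0, 0, 0], [0, 0, 0]])

```text
clock: 11.02
eef_pos: [600.3, 221.6, 46.8]
tcp_rot: [-3.142, -0.001, -2.825]
contact_force: [0.2, -0.2, -0.0]
opening: 0.363
grasp_force: 25.4
```

>>> carry_out(delta_pos=[[0, 0, 0.001], [0, 0, 0.002], [0, 0, 0.003], [0, 0, 0.004], [0, 0, 0.005], [0, 0, 0.005], [0, 0, 0.005]], rot=[[0, 0, 0], [0, 0, 0], [0, 0, 0], [0, 0, 0], [0, 0, 0], [0, 0, 0], [0, 0, 0]])

```text
clock: 11.9
eef_pos: [600.5, 221.6, 42.3]
tcp_rot: [-3.142, -0.0, -2.825]
contact_force: [-0.4, 0.6, 0.2]
opening: 0.363
grasp_force: 25.4
```

Run:
```python
from look import *
s=r.sense();print(s["eef_pos"],s["contact_force"],s["grasp_force"])
S=r.grab_frame("side");w=r.grab_frame("wrist")
a=cv2.resize(w[100:400,150:450],(480,480));b=cv2.resize(S[190:310,260:370],(320,350),interpolation=cv2.INTER_CUBIC);b=np.vstack([b,np.zeros((130,320,3),np.uint8)])
cv2.imwrite("pics/w5.png",np.hstack([a,b]))
```

```text
[600.4626 221.6387  42.2711] [-0.3683  0.6315  0.2225] 25.400429449800868
```

View pics/w5.png

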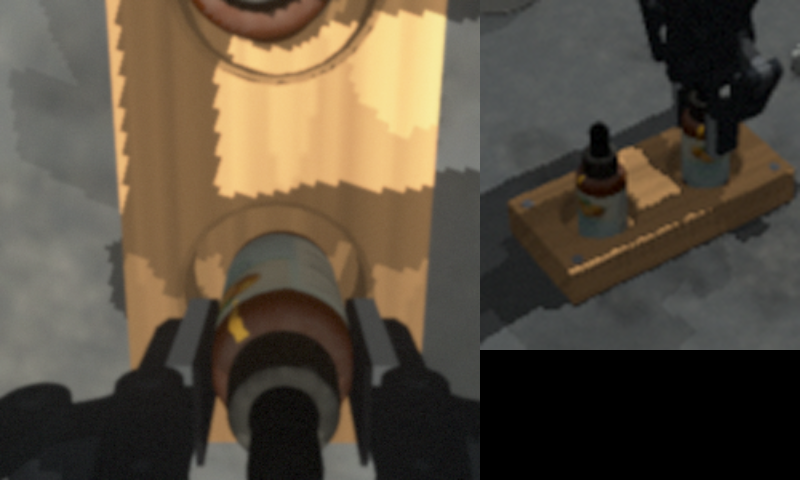

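The bottle is inside the well with the fingers above the rack top, about 3 mm off the floor. I'll step down in small increments until it touches.

>>> carry_out(delta_pos=[[0, 0, 0.0005], [0, 0, 0.001], [0, 0, 0.0015], [0, 0, 0.002], [0, 0, 0.002], [0, 0, 0.002]], rot=[[0, 0, 0], [0, 0, 0], [0, 0, 0], [0, 0, 0], [0, 0, 0], [0, 0, 0]])

```text
clock: 12.75
eef_pos: [600.5, 221.6, 40.3]
tcp_rot: [-3.142, 0.0, -2.825]
contact_force: [0.3, 0.3, -0.3]
opening: 0.362
grasp_force: 25.4
```

>>> carry_out(delta_pos=[[0, 0, 0.0005], [0, 0, 0.0008], [0, 0, 0.0008], [0, 0, 0.0008]], rot=[[0, 0, 0], [0, 0, 0], [0, 0, 0], [0, 0, 0]])

```text
clock: 13.25
eef_pos: [600.5, 221.7, 39.6]
tcp_rot: [-3.142, 0.0, -2.825]
contact_force: [-0.1, -0.5, 0.3]
opening: 0.363
grasp_force: 25.5
```

>>> carry_out(delta_pos=[[0, 0, 0.0004], [0, 0, 0.0007], [0, 0, 0.0007], [0, 0, 0.0007]], rot=[[0, 0, 0], [0, 0, 0], [0, 0, 0], [0, 0, 0]])

```text
clock: 13.75
eef_pos: [600.8, 221.7, 39.5]
tcp_rot: [-3.142, 0.001, -2.825]
contact_force: [-1.8, -0.3, 6.8]
opening: 0.368
grasp_force: 26.1
```

It has touched the floor softly (about 7 N). Releasing, then going straight up.

>>> carry_out(delta_pos=[[0, 0, 0], [0, 0, 0], [0, 0, 0], [0, 0, 0], [0, 0, 0], [0, 0, 0]], rot=[[0, 0, 0], [0, 0, 0], [0, 0, 0], [0, 0, 0], [0, 0, 0], [0, 0, 0]], claw=0.07)

```text
clock: 14.5
eef_pos: [600.5, 221.6, 38.8]
tcp_rot: [-3.142, 0.0, -2.825]
contact_force: [0.6, 0.5, 0.0]
opening: 0.821
grasp_force: 0.0
```

>>> carry_out(delta_pos=[[0, 0, -0.004], [0, 0, -0.015], [0, 0, -0.035], [0, 0, -0.06], [0, 0, -0.09], [0, 0, -0.12], [0, 0, -0.15], [0, 0, -0.15]], rot=[[0, 0, 0], [0, 0, 0], [0, 0, 0], [0, 0, 0], [0, 0, 0], [0, 0, 0], [0, 0, 0], [0, 0, 0]])

```text
clock: 15.5
eef_pos: [602.3, 222.3, 193.1]
tcp_rot: [3.141, 0.006, -2.825]
contact_force: [-1.0, 0.1, -0.5]
opening: 0.821
grasp_force: 0.0
```

Run:
```python
from look import *
print(r.sense()["clock"],r.sense()["opening"])
S=r.grab_frame("side");w=r.grab_frame("wrist")
b=cv2.resize(S[190:310,260:370],(320,350),interpolation=cv2.INTER_CUBIC)
cv2.imwrite("pics/w6.png",np.hstack([cv2.resize(w,(467,350)),b]))
```

```text
15.5 0.820667774965196
```

View pics/w6.png

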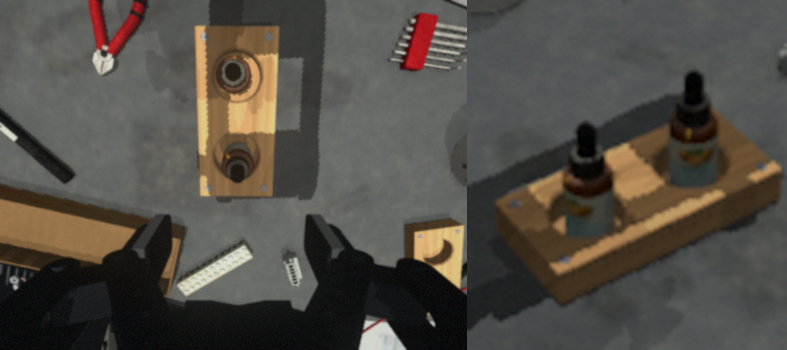

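Both bottles stand upright in the rack and the gripper is clear, so I'm handing the job in.

```bash
python3 -c "
from rig import r
print(r.sign_off())"
```

```text
the job is handed in; nothing more can be done
None
```

The dropper bottle stands upright in the rack's free well, set down at about 7 N and released, with the stored bottle left where it was; handed in at 15.6 s of the 38 s allowed (the verdict was not shown to me).

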